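Knock a seated adapter plug out of its bore with an ejector rod

ROBOT

A 6-joint arm with a two-finger parallel gripper is mounted at the origin on a cart in front of the work surface, level with it; the furniture and walls round the work are solid. World frame = base frame: x ahead of the robot, y to its left, z up, the work surface at z = 0. Lengths are in m, angles in rad, forces in N, time in s.
With the tool pointing down it reaches from about 0.35 to 0.775 m from the base axis. Payload 5.5 kg.
Tool frame: the origin (TCP) lies between the finger pads; the fingertips stand 11 mm ahead of it and the grasp point (between the pads) lies 8 mm behind it (tips_ahead is the distance from the TCP to the fingertips, in m); z points along the fingers, y is the line along which they close (so a half turn about z gives the same grasp; the last joint's range is limited). The gripper opens to 85 mm and grips with 20 to 120 N. Pads are 22 mm wide; open, the fingers measure 114 mm over their backs; the gripper's body (76 mm by 85 mm) begins 54 mm behind the grasp point. The pads swing forward as they close: fully open they stand 13 mm farther back than shut.
Start: joints at [1.181, 0.313, 0.046, 1.304, 0, 1.431], TCP at [0.142, 0.557, 0.242] pointing down, gripper open.
Joint ranges: [-2.76, 2.76], [-0.86, 1.69], [-1.03, 1.26], [-2.2, 2.34], [-1.47, 1.5], [-3.14, 3.14]. Speed limits (rad/s): [2.57, 2.57, 3.14, 3.14, 3.14, 3.14].

INTERFACE

Orientations are given as a unit quaternion [w, x, y, z].
In Python, from workcell import * gives the robot as it stands. The module is installed in compiled form; this text tells all that it offers.
- The arm moves only by the tool jog_arm, never from a script. Its argument "moves" is a list of rows, each an object with "fingers": the closure, from 0 (fully open) to 1 (shut); "slide": the shift along the tool's x, y, z in mm, a list of three; "angular": the turn, a rotation vector about the tool's x, y, z in degrees, a list of three. A call has 1 to 10 rows; each row is the pose to reach, as a shift and turn from the pose commanded when the call began, along the tool's axes at that moment; what a row does not reach only later rows make up. A row lasts 1/12 s, in which the tool goes at most 41.7 mm and 7.16 degrees, less where a joint would pass 70% of its speed; a pose out of reach is approached as far as the arm can. A call with a gripper value outside its range is refused whole. The fingers move at their own pace and stop on an object; "squeeze" is the grip in N (left out, the last holds). Time passes only in rows, so rows that repeat a pose let the fingers close. It gives the time, the measured TCP pose, the force, the opening and the grip force at its end, in the units of the state.
- get_state(): the state, without advancing time (a new reading comes with each control period).
- read_camera(name): name is "scene" or "top" or "wrist"; returns a dict with "color" (480x640x3 uint8, red, green, blue), "fovy" (degrees; the focal length in pixels is half the picture's height over the tangent of half this angle, whatever the lens; pixels are square), "cx", "cy" (the principal point, pixels), "D" ([k1, k2, p1, p2, k3] as OpenCV has them; the pictures are not rectified), "world_from_camera" (4x4, takes a point from camera to world coordinates); the wrist camera has in their place "tool_from_camera" (4x4, takes a point from camera to tool coordinates, whose origin is the TCP and whose axes are the flange's). Camera axes: x right, y down, z forward; pixel columns grow to the right and rows downward; lengths in m; the calibration is good to about 2 mm. A picture is of the moment at which its call begins: read the wrist's pose just before it. There is no depth.
- hand_in(): hands the job in; it is judged then, once.
Trained networks look in a picture, given as the dict that the camera call returned (one of the last four; its "shot" number tells which), for a name from the list of things; names that differ only in an ending like _2 or _b are one class to them, and where a whole thing is asked for, a point or a joint stands for the part that bears it (a point fixed in the world has none). Each returns a list of dicts, best first, with "p" (0 to 1); they miss things now and then, are a little off and sometimes report something else, mostly with a low value. They report only what shows in the picture. A call takes as long as a camera call. They do not tell look-alikes from the thing itself.
- look_for(target, picture): "point" ([column, row] in pixels, amid what is visible of it).
- tip_of(target, picture): "point" ([column, row] in pixels: a listed point, or the origin of a listed thing).
The state is a dict: "clock": time; "joint_pos": joint angles; "qvel": joint speeds; "tau": joint torques, N m; "tcp_pos": TCP position; "orientation": TCP orientation; "wrist_force": force on the tool from outside, world axes, zero at the start; "ft_torque": the same for the moment, N m; "finger_gap": finger opening in m; "grip_force": force on a finger pad.
Only numpy, scipy, OpenCV 4.12 (cv2) and the standard library are available. Lean on these libraries where they do the work, as an engineer would, in place of code of your own. Each camera call takes 0.05 s, during which the arm holds its last target. There are 200 camera calls.

TASK

Take the red-handled ejector rod from its black holder, feel lightly for the hole in the blue guide disc of the knock-out stand, and push the rod through it to drive the seated orange plug down out of the bore until it drops into the catch tray below. Then draw the rod out and put it back upright, fully home in its holder. Work gently, never pressing on the stand or the plug with more than 30 N, and leave the jar, timer and petri dish where they are.

Things in the scene. Friction and masses are not known exactly. Their poses are not given: they have to be found in the camera images.
- stand: Fixed aluminium knock-out stand, base 110 x 150 mm; origin: centre of its underside, z up, y along its long side. A block 40 mm thick (z 55 to 95 mm) has a vertical bore of 38 mm diameter on the z axis. On it (z 95 to 105 mm) lies a blue guide disc inside a steel ring (48 mm inside, 72 mm outside diameter, 1.5 mm higher than the disc). Disc and stand may take at most 30 N from the rod.
- guide_mid (a point): Centre of the guide disc's flat top face, on the bore's axis; axes as the stand's. The disc's round guide hole (16 mm diameter, 10 mm deep, 1 mm chamfer) has its centre 9 mm off this point, in any direction; the angle is not measured: find it by touch or sight. Anywhere it leads onto the plug's flat top. The disc does not turn under the allowed forces.
- tray (a point): Centre of the floor of the black catch tray in the stand's base, 12 mm above the stand's underside, below the bore; inside 66 x 76 mm, rim 10 mm high.
- plug_center (a point): Centre of the loose orange plastic plug (36 mm diameter, 26 mm long, chamfered ends), upright in the bore, mostly hidden. At the start its top is about 16 mm below the guide disc's top face. It falls free when its top has been driven to about 40 to 46 mm below that face.
- rod_grip (a point): Grip point on the axis of the upright loose ejector rod (0.12 kg), 98 mm above its tip, in the red handle (18 mm diameter, 62 to 130 mm above the tip). Below the handle a dark collar, 26 mm diameter (56 to 62 mm above the tip), then a steel rod of 12 mm diameter with a chamfered white nylon nose that gives a little. The collar stops the rod when the tip is 56 mm below the guide disc's top.
- rod_tip (a point): Centre of the rod's lower end face; z along the rod towards the handle.
- socket (a point): Centre of the mouth of the hole in the black rod holder (fixed, 56 x 56 mm block, 66 mm high, on an 80 mm square foot); hole 15 mm diameter, right through, with a 2 mm chamfer. At home the rod stands in it with its collar on the block's top, so the rod's tip is 56 mm below this point and the grip point 42 mm above it.
- jar_black: Bystander: small jar with black lid, 57 mm diameter, 76 mm high; origin at the centre of its underside.
- timer: Bystander: white bench timer, 47 x 66 x 64 mm; origin at the centre of its underside.
- petri: Bystander: petri dish, 64 mm diameter, 15 mm high; origin at the centre of its underside.
- rod: The ejector rod as a whole; its origin is at the tip.
- plug: The plug as a whole; origin: centre of its lower face. Four spring balls near the bore's lower end (63 mm above the stand's underside) hold it: driving it past them takes about 8 to 15 N at first, then a few N, until it falls free.
There are look-alikes about, which are no part of the job. Of the things that look like the rod, the middle-sized one is meant.

How it is judged:
On the way, in this order (a step that is already met when the one before it is completed fails the run):
1. the rod has passed through the guide hole and bears on the plug (z of rod_tip in the frame of guide_mid below -0.011 m and horizontal distance between rod_tip and guide_mid below 0.017 m and contact force between rod and plug above 0.5 N), for 0.05 s.
2. the rod, reaching down the bore, has driven the plug out (z of rod_tip in the frame of guide_mid below -0.038 m and horizontal distance between rod_tip and guide_mid below 0.017 m and z of plug_center in the frame of guide_mid below -0.06 m), for 0.05 s.
At the end, for the whole second after the job is handed in: The plug lies at rest in the catch tray (centre within 30 mm of the tray's centre and less than 25 mm above its floor), and the rod stands at rest in its holder: tip within 6 mm of the hole's axis and at least 53 mm below its mouth (collar within 3 mm of the block), upright within 0.08 rad (horizontal distance between plug_center and tray below 0.03 m and z of plug_center in the frame of tray below 0.025 m and linear speed of each of plug, rod below 0.02 m/s and horizontal distance between rod_tip and socket below 0.006 m and z of rod_tip in the frame of socket below -0.053 m and angle between rod_tip's own z axis and vertical below 0.08 rad); the robot touches nothing.
It fails at once if the rod presses on the stand or its guide disc with more than 30 N (contact force between rod and stand above 30 N).
It fails at once if the rod presses on the plug with more than 30 N (contact force between rod and plug above 30 N).
It fails at once if a bystander (jar, timer, petri dish) is moved by more than 15 mm (distance of any of jar_black, timer, petri from where it was at the start of the episode above 0.015 m).
It also fails if it takes over 72 s, if anything falls off the work surface, if the arm or the gripper's body presses on something with over 40 N, if the wrist force passes 120 N, or if a joint passes its speed limit or range.

## Working session

There is one attempt and no reset: what is moved stays moved. The work goes in short steps, Python scripts to look and compute and a tool call to move; the robot and the scene stay as the last step left them, time stands still between calls to the robot, and variables do not carry over. Pictures are saved under pics/ and viewed, at most 13 in all, crops included, and the job is handed in when it is done.

Besides the shell and the picture viewer there is one more tool, called after "Request:" as name(argument=value, ...) on one line, values as JSON. jog_arm: Moves the arm, as the interface text tells. Its arguments: {"type":"object","properties":{"moves":{"type":"array","items":{"type":"object","properties":{"fingers":{"type":"number"},"slide":{"type":"array","items":{"type":"number"}},"angular":{"type":"array","items":{"type":"number"}}}}},"squeeze":{"type":"number"}},"required":["moves"]}

```bash
mkdir -p pics
cat > h.py <<'E'
from workcell import *
import numpy as np, cv2
from scipy.spatial.transform import Rotation as R
def K(p):
    f=240/np.tan(np.radians(p["fovy"])/2); return np.array([[f,0,p["cx"]],[0,f,p["cy"]],[0,0,1]])
def Tst(s):
    T=np.eye(4); q=s["orientation"]; T[:3,:3]=R.from_quat([q[1],q[2],q[3],q[0]]).as_matrix(); T[:3,3]=s["tcp_pos"]; return T
def wfc(p,s): return p["world_from_camera"] if "world_from_camera" in p else Tst(s)@p["tool_from_camera"]
def ray(p,s,uv):
    n=cv2.undistortPoints(np.array([[uv]],float),K(p),np.array(p["D"],float))[0,0]
    T=np.array(wfc(p,s)); return T[:3,3],T[:3,:3]@np.array([n[0],n[1],1])
def onz(p,s,uv,z):
    o,d=ray(p,s,uv); return (o+d*(z-o[2])/d[2]).round(4)
def tri(rs):
    A=0;b=0
    for o,d in rs:
        d=d/np.linalg.norm(d);P=np.eye(3)-np.outer(d,d);A=A+P;b=b+P@o
    return np.linalg.solve(A,b).round(4)
def proj(p,s,X):
    T=np.linalg.inv(np.array(wfc(p,s))); X=T[:3,:3]@np.asarray(X,float)+T[:3,3]
    return cv2.projectPoints(X.reshape(1,1,3),np.zeros(3),np.zeros(3),K(p),np.array(p["D"],float))[0][0,0].round(1)
def snap(n,f):
    s=get_state(); p=read_camera(n); cv2.imwrite("pics/"+f,p["color"][:,:,::-1]); return p,s
E
python3 - <<'E'
from h import *
s=get_state();print(s)
for n in ["scene","top"]:
    p,s=snap(n,n+"0.png"); print(n,np.array(p["world_from_camera"]).round(3).tolist(),p["fovy"])
    for t in ["rod_grip","rod_tip","socket","guide_mid","stand","tray","jar_black","timer","petri"]:
        print(t,[(np.round(d["point"],1).tolist(),round(d["p"],2)) for d in tip_of(t,p)[:4]])
E
```

```text
{'clock': 0.0, 'joint_pos': array([ 1.18140542e+00,  3.13991908e-01,  4.50081636e-02,  1.30361697e+00,
       -5.06478667e-06,  1.43120451e+00]), 'qvel': array([ 0.00091412, -0.00039718,  0.00033985, -0.0006684 ,  0.00038765,
       -0.00086218]), 'tau': array([-1.00772239e-03, -4.80624640e+01,  2.98535228e+01,  1.93637505e-02,
       -1.97053550e-04,  3.40580743e-05]), 'tcp_pos': array([0.14196576, 0.55669887, 0.24142563]), 'orientation': array([-2.33405616e-04,  1.24575010e-01,  9.92209783e-01, -8.71482294e-04]), 'wrist_force': array([-0.29815911, -0.36667729, -0.34127895]), 'ft_torque': array([0.03684128, 0.05373441, 0.03100551]), 'grip_force': 0.0, 'finger_gap': 0.0851694885124267}
scene [[-0.79, -0.438, 0.429, 0.158], [-0.613, 0.579, -0.537, 0.484], [-0.013, -0.687, -0.726, 0.729], [0.0, 0.0, 0.0, 1.0]] 56.89608453259058
rod_grip [([218.8, 344.9], 0.88), ([295.7, 305.8], 0.76), ([265.1, 353.3], 0.69)]
rod_tip [([228.4, 384.4], 0.86), ([270.1, 374.5], 0.74)]
socket [([298.5, 316.7], 0.56)]
guide_mid [([380.3, 218.4], 0.67)]
stand [([376.3, 253.2], 0.79)]
tray [([375.8, 247.9], 0.7)]
jar_black []
timer [([437.5, 197.1], 0.83)]
petri [([359.7, 168.4], 0.63)]
top [[-0.014, -0.99, 0.137, 0.366], [-1.0, 0.011, -0.022, 0.021], [0.021, -0.138, -0.99, 1.283], [0.0, 0.0, 0.0, 1.0]] 42.448503922966225
rod_grip [([150.9, 248.8], 0.94), ([235.0, 262.4], 0.73), ([190.3, 268.3], 0.59)]
rod_tip [([169.8, 251.2], 0.58), ([194.3, 270.6], 0.57)]
socket [([235.1, 265.5], 0.97), ([362.8, 267.5], 0.34)]
guide_mid [([368.4, 263.6], 0.94)]
stand [([364.0, 268.0], 0.79)]
tray [([366.3, 263.4], 0.83), ([236.9, 265.9], 0.22)]
jar_black [([395.4, 171.4], 0.75)]
timer [([481.3, 275.9], 0.93), ([364.2, 265.4], 0.62)]
petri [([470.0, 172.1], 0.97)]
```

View pics/scene0.png

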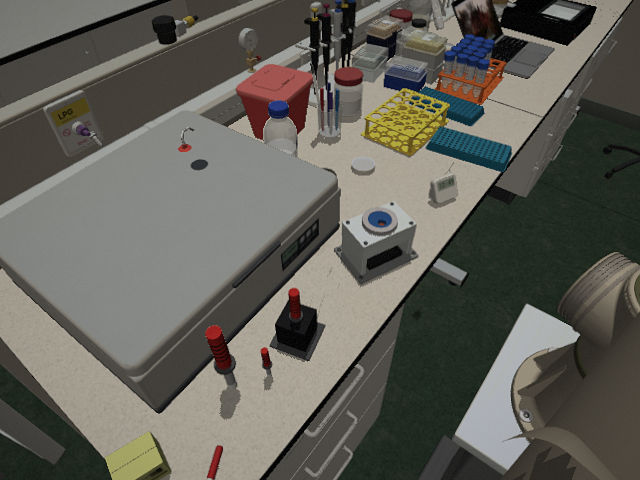

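Run:
```python
from h import *
i=cv2.imread("pics/top0.png")[180:330,100:500]; cv2.imwrite("pics/topc.png",cv2.resize(i,None,fx=2,fy=2,interpolation=cv2.INTER_CUBIC))
pt=read_camera("top");ps=read_camera("scene")
for a,b in [((218.8,344.9),(150.9,248.8)),((295.7,305.8),(235,262.4)),((265.1,353.3),(190.3,268.3)),((380.3,218.4),(368.4,263.6)),((298.5,316.7),(235.1,265.5)),((437.5,197.1),(481.3,275.9)),((359.7,168.4),(470,172.1))]:
    print(tri([ray(ps,0,a),ray(pt,0,b)]))
print(onz(pt,0,(395.4,171.4),0))
```

```text
[0.4833 0.3201 0.1488]
[0.4624 0.1702 0.0939]
[0.4532 0.2615 0.0716]
[ 0.4558 -0.0863  0.1074]
[0.4573 0.1725 0.0679]
[ 0.4349 -0.3352 -0.0014]
[ 0.6601 -0.3244 -0.0116]
[ 0.6593 -0.1591  0.    ]
```

View pics/topc.png

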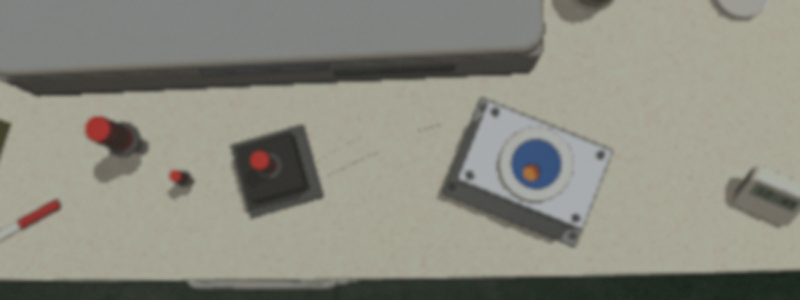

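The tall rod is at scene (219,345), the short one at (265,353) and one lying down at (215,462). The middle-sized rod stands in the black holder at scene (296,306), top-crop (260,160). It is the one meant, being middle-sized and in the holder, and the crop confirms it. Orange shows through the guide hole at top-crop (530,172), while the disc centre is near (536,163).

Request:
jog_arm(moves=[{"slide": [-404,-296,-60],"angular": [0,0,-14.3],"fingers": 0},{"slide": [-404,-296,-60],"angular": [0,0,-14.3],"fingers": 0},{"slide": [-404,-296,-60],"angular": [0,0,-14.3],"fingers": 0},{"slide": [-404,-296,-60],"angular": [0,0,-14.3],"fingers": 0},{"slide": [-404,-296,-60],"angular": [0,0,-14.3],"fingers": 0},{"slide": [-404,-296,-60],"angular": [0,0,-14.3],"fingers": 0},{"slide": [-404,-296,-60],"angular": [0,0,-14.3],"fingers": 0},{"slide": [-404,-296,-60],"angular": [0,0,-14.3],"fingers": 0},{"slide": [-404,-296,-60],"angular": [0,0,-14.3],"fingers": 0},{"slide": [-404,-296,-60],"angular": [0,0,-14.3],"fingers": 0}])

```text
clock: 1.93
tcp_pos: [0.4032, 0.2395, 0.2919]
orientation: [0.0, 0.0, 1.0, 0.0]
wrist_force: [1.7, 1.1, -0.2]
finger_gap: 0.0851
grip_force: 0.0
```

Run:
```python
from h import *
s=get_state();T=Tst(s);print(s["clock"],s["tcp_pos"],T[:3,:3].round(3).tolist())
g=np.array([.462,.171,.26]);print("slide",(T[:3,:3].T@(g-T[:3,3])*1000).round(1))
p=read_camera("wrist");print(np.array(p["tool_from_camera"]).round(3).tolist(),p["fovy"])
pt=read_camera("top");ps=read_camera("scene")
print("box corner top",tri([ray(ps,0,(157,375)),ray(pt,0,(100,222-6))]),onz(pt,0,(250,226),0),onz(ps,0,(163,410),0))
print(onz(pt,0,(250,214),.1),onz(pt,0,(250,214),.2),onz(ps,0,(157,375),.2),onz(ps,0,(157,375),.1))
```

```text
1.9333 [0.40316898 0.23947472 0.2919163 ] [[-1.0, 0.0, 0.001], [0.0, 1.0, 0.0], [-0.001, 0.0, -1.0]]
slide [-58.8 -68.5  31.9]
[[-0.0, -0.949, -0.315, 0.083], [1.0, -0.0, -0.0, 0.0], [-0.0, -0.315, 0.949, -0.132], [0.0, 0.0, 0.0, 1.0]] 58.95958586964428
box corner top [0.5378 0.4139 0.1366] [0.5451 0.15   0.    ] [0.5507 0.4208 0.    ]
[0.5546 0.1401 0.1   ] [0.5387 0.13   0.2   ] [0.4856 0.4135 0.2   ] [0.5474 0.4002 0.1   ]
```

Request:
jog_arm(moves=[{"slide": [-59,-68,42]},{"slide": [-59,-68,42]},{"slide": [-59,-68,42]},{"slide": [-59,-68,42]}])

```text
schema error: expected keys fingers, slide, angular
```

Run:
```python
from h import *
p,s=snap("wrist","w1.png");print(s["clock"],s["tcp_pos"])
for t in ["rod_grip","rod_tip","socket"]:
  for f in (tip_of,look_for):
    print(t,[(np.round(d["point"],1).tolist(),round(d["p"],2)) for d in f(t,p)[:3]])
for X in [(.462,.171,.14),(.462,.171,.11),(.462,.171,.068)]: print(proj(p,s,X))
```

```text
2.0833 [0.40428396 0.23905682 0.29166403]
rod_grip [([424.9, 322.7], 0.94), ([242.7, 276.1], 0.82), ([347.3, 247.8], 0.78)]
rod_grip [([241.4, 273.9], 0.87), ([418.6, 309.5], 0.85), ([347.8, 242.2], 0.68)]
rod_tip [([342.4, 224.0], 0.85), ([396.3, 258.9], 0.62)]
rod_tip [([420.7, 311.5], 0.84), ([241.8, 271.3], 0.78), ([348.0, 241.4], 0.77)]
socket [([247.8, 255.5], 0.97)]
socket [([243.1, 268.0], 0.65), ([261.4, 230.7], 0.63)]
[228.3 295.2]
[236.  278.5]
[244.8 259.3]
```

View pics/w1.png

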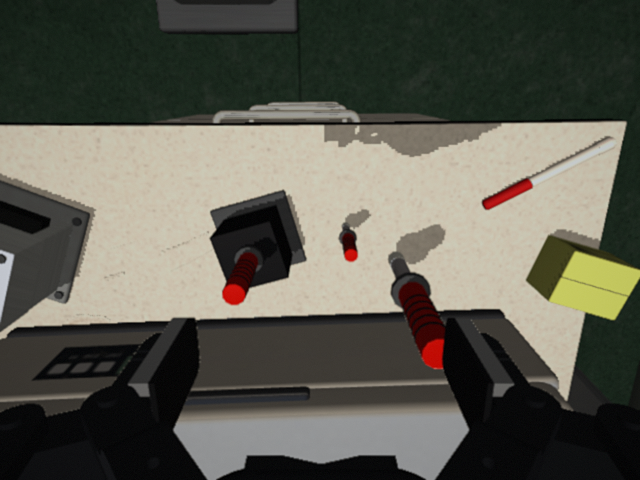

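The wrist view shows the holder rod with its top at (234,294) and socket at (248,255). The other rods are at (348,250) and (433,350), and the stand is at the left edge. The move was refused because every row needs all three keys, so I'll resend it.

Request:
jog_arm(moves=[{"slide": [-58,-69,42],"angular": [0,0,0],"fingers": 0},{"slide": [-58,-69,42],"angular": [0,0,0],"fingers": 0},{"slide": [-58,-69,42],"angular": [0,0,0],"fingers": 0},{"slide": [-58,-69,42],"angular": [0,0,0],"fingers": 0}])

```text
clock: 2.77
tcp_pos: [0.4607, 0.171, 0.2471]
orientation: [-0.001, 0.001, 1.0, -0.001]
wrist_force: [0.3, -0.1, -0.2]
finger_gap: 0.0857
grip_force: 0.0
```

Run:
```python
from h import *
p,s=snap("wrist","w2.png");print(s["clock"],s["tcp_pos"])
for t in ["rod_grip","socket","guide_mid"]:
    print(t,[(np.round(d["point"],1).tolist(),round(d["p"],2),onz(p,s,d["point"],dict(rod_grip=.108,socket=.066,guide_mid=.105)[t]).tolist()) for d in tip_of(t,p)[:3]])
a=p["color"].astype(int); m=((a[:,:,0]>200)&(a[:,:,1]<70)&(a[:,:,2]<70)).astype(np.uint8)
n,l,st,c=cv2.connectedComponentsWithStats(m)
for i in range(1,n):
    if st[i,4]>60: print(c[i],st[i],onz(p,s,c[i],.140))
```

```text
2.7667 [0.46068961 0.17097319 0.2471064 ]
rod_grip [([446.0, 200.3], 0.79, [0.4436, 0.2532, 0.108]), ([557.1, 281.4], 0.67, [0.5014, 0.3346, 0.108]), ([323.6, 224.6], 0.63, [0.4601, 0.1732, 0.108])]
socket [([325.9, 209.0], 0.68, [0.4603, 0.1752, 0.066])]
guide_mid []
[319.1        236.55714286] [314 231  13  15  70] [0.4579 0.1704 0.14  ]
```

Request:
jog_arm(moves=[{"slide": [1,2,60],"angular": [0,0,0],"fingers": 0},{"slide": [1,2,60],"angular": [0,0,0],"fingers": 0},{"slide": [1,2,110],"angular": [0,0,0],"fingers": 0.3},{"slide": [1,2,145],"angular": [0,0,0],"fingers": 0.5},{"slide": [1,2,145],"angular": [0,0,0],"fingers": 0.6},{"slide": [1,2,145],"angular": [0,0,0],"fingers": 1},{"slide": [1,2,145],"angular": [0,0,0],"fingers": 1},{"slide": [1,2,145],"angular": [0,0,0],"fingers": 1}], squeeze=30)

```text
clock: 3.63
tcp_pos: [0.4613, 0.1751, 0.1073]
orientation: [0.002, -0.0, 1.0, 0.0]
wrist_force: [-0.2, 0.9, -0.1]
finger_gap: 0.0173
grip_force: 31.1
```

Run:
```python
from h import *
p,s=snap("wrist","w3.png");print(s["clock"],s["tcp_pos"],s["finger_gap"],s["grip_force"],s["wrist_force"].round(1),s["ft_torque"].round(2))
```

```text
3.6333 [0.46134726 0.17507961 0.10726425] 0.017335973912809634 31.095600128173828 [-0.2  0.9 -0.1] [-0.01  0.04 -0.02]
```

View pics/w3.png

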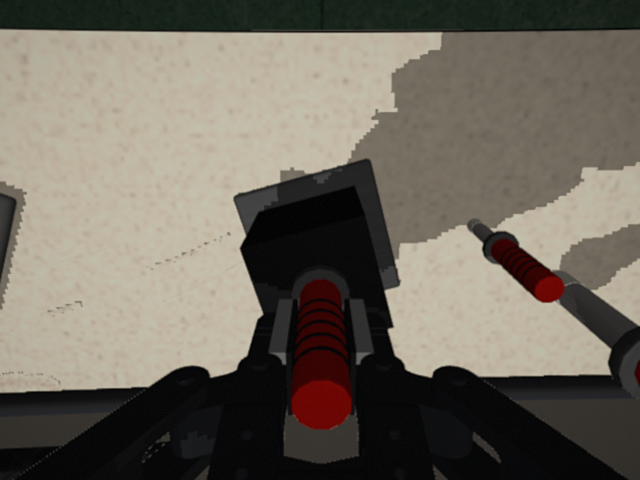

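The pads hold the red handle, whose top is at (322,403), just above the holder block. I'll firm the grip and lift.

Request:
jog_arm(moves=[{"slide": [0,0,0],"angular": [0,0,0],"fingers": 1},{"slide": [0,0,0],"angular": [0,0,0],"fingers": 1},{"slide": [0,0,-20],"angular": [0,0,0],"fingers": 1},{"slide": [0,0,-45],"angular": [0,0,0],"fingers": 1},{"slide": [0,0,-80],"angular": [0,0,0],"fingers": 1},{"slide": [0,0,-115],"angular": [0,0,0],"fingers": 1},{"slide": [0,0,-135],"angular": [0,0,0],"fingers": 1},{"slide": [0,0,-135],"angular": [0,0,0],"fingers": 1}], squeeze=80)

```text
clock: 4.35
tcp_pos: [0.4623, 0.1748, 0.2457]
orientation: [0.005, 0.0, 1.0, 0.001]
wrist_force: [1.0, 0.5, -0.5]
finger_gap: 0.0163
grip_force: 78.2
```

Run:
```python
from h import *
p,s=snap("wrist","w4.png");T=Tst(s);print(s["clock"],s["tcp_pos"],s["orientation"],s["finger_gap"],s["grip_force"],s["wrist_force"].round(1),s["ft_torque"].round(2))
for t in ["rod_grip","rod_tip","socket","guide_mid"]:
    print(t,[(np.round(d["point"],1).tolist(),round(d["p"],2)) for d in tip_of(t,p)[:3]])
z=s["tcp_pos"][2]
for X in [(0,0,.098-.130+.0),(0,0,0.097),(0,0,0)]: print(proj(p,s,(T@np.array([*X,1]))[:3]))
pt,s=snap("top","t4.png");ps,s=snap("scene","s4.png")
for q in (pt,ps):
  for t in ["rod_grip","rod_tip","socket","guide_mid"]: print(t,[(np.round(d["point"],1).tolist(),round(d["p"],2)) for d in tip_of(t,q)[:3]])
o=pt["color"][235:295,335:400,::-1]; cv2.imwrite("pics/disc.png",np.hstack([cv2.resize(o,(400,370),interpolation=cv2.INTER_CUBIC),cv2.resize(ps["color"][195:245,355:410,::-1],(400,370),interpolation=cv2.INTER_CUBIC)]))
```

```text
4.35 [0.46226694 0.17480944 0.24569809] [5.29735113e-03 1.43316958e-04 9.99985316e-01 1.13377312e-03] 0.016281413077885068 78.18445444107056 [ 1.   0.5 -0.5] [-0.01 -0.06 -0.  ]
rod_grip [([550.2, 276.5], 0.82), ([318.2, 341.8], 0.78), ([436.9, 194.1], 0.75)]
rod_tip [([417.7, 175.1], 0.73), ([319.3, 245.8], 0.68), ([477.9, 216.1], 0.63)]
socket [([321.4, 203.5], 0.95)]
guide_mid []
[319.2 399.8]
[319.9 246.3]
[319.5 338.4]
rod_grip []
rod_tip []
socket [([233.3, 264.2], 0.66), ([365.2, 265.0], 0.35)]
guide_mid [([366.8, 263.0], 0.77)]
rod_grip [([292.7, 253.4], 0.95), ([218.0, 346.9], 0.6), ([264.0, 354.7], 0.57)]
rod_tip [([233.1, 385.3], 0.91), ([295.4, 291.0], 0.88), ([376.5, 247.9], 0.54)]
socket [([295.6, 317.9], 0.85)]
guide_mid [([379.7, 213.7], 0.6)]
```

View pics/disc.png

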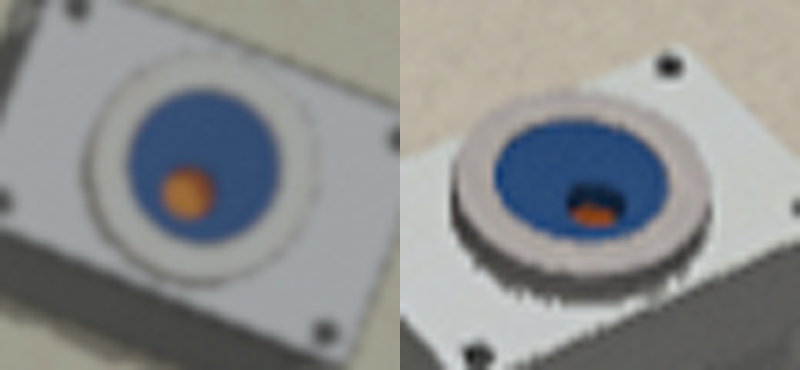

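View pics/w4.png

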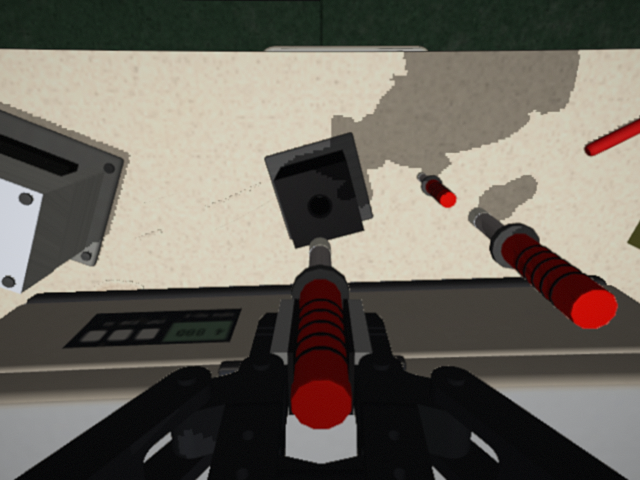

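The left panel (top camera) shows the hole at crop (188,192), with the disc centre at (203,166). In the right panel (scene camera) the hole is at (597,204) and the disc centre at (583,180). The wrist view shows the rod hanging straight with its tip at (319,246), on the predicted tool axis, and the empty socket at (319,205).

Run:
```python
from h import *
pt=read_camera("top");ps=read_camera("scene")
for n,a,b in [("hole",(365.5,266.1),(382.1,222.6)),("disc",(368,261.9),(380.2,219.3))]:
    print(n,onz(pt,0,a,.105),onz(ps,0,b,.105),tri([ray(pt,0,a),ray(ps,0,b)]))
print(onz(pt,0,(235.1,265.5),.066))
s=get_state();p=read_camera("wrist");print("socket",onz(p,s,(319.5,205.5),.066),s["tcp_pos"])
```

```text
hole [ 0.4505 -0.0812  0.105 ] [ 0.4483 -0.0803  0.105 ] [ 0.45   -0.0817  0.103 ]
disc [ 0.4585 -0.0862  0.105 ] [ 0.4564 -0.0859  0.105 ] [ 0.4578 -0.0867  0.1037]
[0.4576 0.1728 0.066 ]
socket [0.4546 0.1739 0.066 ] [0.45926296 0.17425848 0.23932623]
```

Request:
jog_arm(moves=[{"slide": [0,-40,0],"angular": [0,0,0],"fingers": 1},{"slide": [0,-80,0],"angular": [0,0,0],"fingers": 1},{"slide": [0,-120,0],"angular": [0,0,0],"fingers": 1},{"slide": [0,-160,0],"angular": [0,0,0],"fingers": 1},{"slide": [0,-200,0],"angular": [0,0,0],"fingers": 1},{"slide": [0,-230,0],"angular": [0,0,0],"fingers": 1},{"slide": [0,-250,0],"angular": [0,0,0],"fingers": 1},{"slide": [5,-256,0],"angular": [0,0,0],"fingers": 1},{"slide": [5,-256,0],"angular": [0,0,0],"fingers": 1},{"slide": [5,-256,0],"angular": [0,0,0],"fingers": 1}])

```text
clock: 6.08
tcp_pos: [0.4538, -0.0814, 0.2393]
orientation: [-0.0, 0.0, 1.0, 0.0]
wrist_force: [0.1, 0.2, -1.6]
finger_gap: 0.0165
grip_force: 78.5
```

Run:
```python
from h import *
p,s=snap("wrist","w5.png");T=Tst(s);print(s["clock"],s["tcp_pos"],s["orientation"].round(4),s["finger_gap"],s["wrist_force"].round(1))
for t in ["guide_mid","rod_tip"]: print(t,[(np.round(d["point"],1).tolist(),round(d["p"],2),onz(p,s,d["point"],.105)) for d in tip_of(t,p)[:3]])
print(proj(p,s,(T@[0,0,.097,1])[:3]))
cv2.imwrite("pics/w5c.png",cv2.resize(p["color"][140:340,220:420,::-1],(600,600),interpolation=cv2.INTER_CUBIC))
```

```text
6.0833 [ 0.45377112 -0.08135937  0.23929504] [-1.e-04  5.e-04  1.e+00  4.e-04] 0.016470215937247054 [ 0.1  0.2 -1.6]
guide_mid [([314.6, 229.7], 0.67, array([ 0.4555, -0.0848,  0.105 ]))]
rod_tip [([319.5, 242.6], 0.64, array([ 0.4645, -0.0816,  0.105 ]))]
[319.9 246.3]
```

View pics/w5c.png

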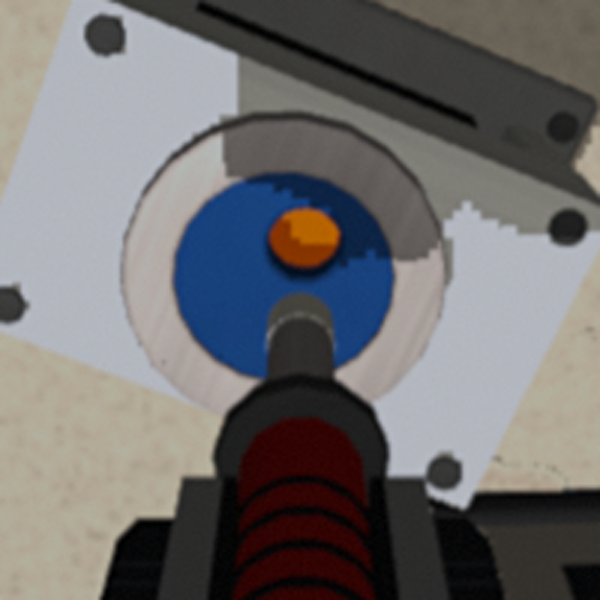

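Through the guide hole the wrist crop shows orange, with the hole centre at about full-frame (321.5,220.7) and the disc centre at (314.7,232). The tip lies on the tool axis.

Run:
```python
from h import *
s=get_state();p=read_camera("wrist");print(s["tcp_pos"])
h=onz(p,s,(321.5,220.7),.105);d=onz(p,s,(314.7,232),.105);print(h,d,np.linalg.norm(h-d))
```

```text
[ 0.45419225 -0.08054523  0.23938854]
[ 0.4499 -0.0795  0.105 ] [ 0.4576 -0.084   0.105 ] 0.008918520056601308
```

Request:
jog_arm(moves=[{"slide": [3,1,10],"angular": [0,0,0],"fingers": 1},{"slide": [3,1,22],"angular": [0,0,0],"fingers": 1},{"slide": [3,1,30],"angular": [0,0,0],"fingers": 1},{"slide": [3,1,34],"angular": [0,0,0],"fingers": 1},{"slide": [3,1,36],"angular": [0,0,0],"fingers": 1},{"slide": [3,1,37],"angular": [0,0,0],"fingers": 1},{"slide": [3,1,38],"angular": [0,0,0],"fingers": 1}])

```text
clock: 6.87
tcp_pos: [0.4515, -0.0807, 0.2016]
orientation: [0.0, -0.0, 1.0, -0.0]
wrist_force: [-0.4, 0.3, -1.0]
finger_gap: 0.0162
grip_force: 78.5
```

Run:
```python
from h import *
p,s=snap("wrist","w6.png");T=Tst(s);print(s["clock"],s["tcp_pos"],s["finger_gap"],s["wrist_force"].round(1))
cv2.imwrite("pics/w6c.png",cv2.resize(p["color"][140:340,220:420,::-1],(600,600),interpolation=cv2.INTER_CUBIC))
```

```text
6.8667 [ 0.45150872 -0.08069586  0.20159639] 0.01622041921329391 [-0.4  0.3 -1. ]
```

View pics/w6c.png

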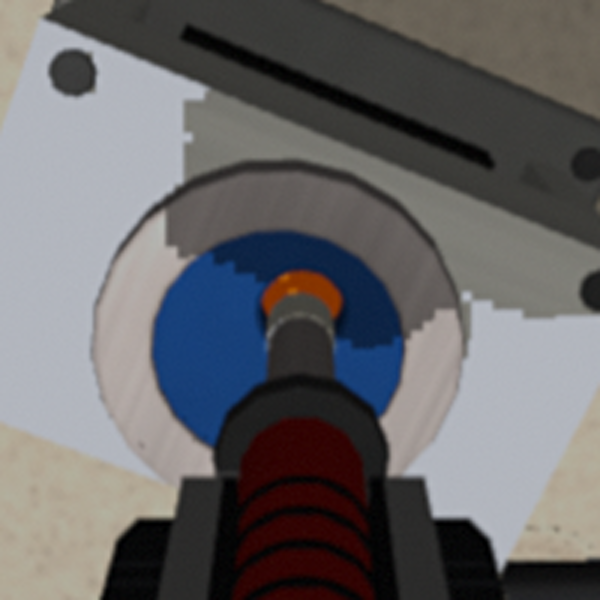

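The nose sits over the orange opening. The hole centre is at about crop (302,309) and the tip centre at (301,315), so a 1 mm shift towards −x remains.

Request:
jog_arm(moves=[{"slide": [1,0,0],"angular": [0,0,0],"fingers": 1},{"slide": [1,0,1],"angular": [0,0,0],"fingers": 1},{"slide": [1,0,2],"angular": [0,0,0],"fingers": 1},{"slide": [1,0,3],"angular": [0,0,0],"fingers": 1},{"slide": [1,0,4],"angular": [0,0,0],"fingers": 1}])

```text
clock: 7.33
tcp_pos: [0.4502, -0.0808, 0.1973]
orientation: [0.0, 0.0, 1.0, 0.0]
wrist_force: [-0.4, -0.5, -1.2]
finger_gap: 0.0166
grip_force: 78.5
```

Request:
jog_arm(moves=[{"slide": [0,0,1],"angular": [0,0,0],"fingers": 1},{"slide": [0,0,2],"angular": [0,0,0],"fingers": 1},{"slide": [0,0,3],"angular": [0,0,0],"fingers": 1},{"slide": [0,0,4],"angular": [0,0,0],"fingers": 1}])

```text
clock: 7.67
tcp_pos: [0.4502, -0.0808, 0.1932]
orientation: [-0.0, 0.0, 1.0, 0.0]
wrist_force: [0.0, 0.4, -1.6]
finger_gap: 0.0165
grip_force: 78.5
```

The rod is in the hole without contact force.

Request:
jog_arm(moves=[{"slide": [0,0,1],"angular": [0,0,0],"fingers": 1},{"slide": [0,0,2],"angular": [0,0,0],"fingers": 1},{"slide": [0,0,3],"angular": [0,0,0],"fingers": 1},{"slide": [0,0,4],"angular": [0,0,0],"fingers": 1},{"slide": [0,0,5],"angular": [0,0,0],"fingers": 1}])

```text
clock: 8.08
tcp_pos: [0.4502, -0.0808, 0.1882]
orientation: [0.0, 0.0, 1.0, 0.0]
wrist_force: [0.4, -0.4, -1.0]
finger_gap: 0.0161
grip_force: 78.5
```

Request:
jog_arm(moves=[{"slide": [0,0,0.5],"angular": [0,0,0],"fingers": 1},{"slide": [0,0,1],"angular": [0,0,0],"fingers": 1},{"slide": [0,0,1.5],"angular": [0,0,0],"fingers": 1}])

```text
clock: 8.33
tcp_pos: [0.4502, -0.0808, 0.1868]
orientation: [-0.0, 0.0, 1.0, 0.0]
wrist_force: [0.1, -0.5, -0.8]
finger_gap: 0.0164
grip_force: 78.5
```

Request:
jog_arm(moves=[{"slide": [0,0,0.5],"angular": [0,0,0],"fingers": 1},{"slide": [0,0,1],"angular": [0,0,0],"fingers": 1}])

```text
clock: 8.5
tcp_pos: [0.4502, -0.0808, 0.1858]
orientation: [0.0, 0.0, 1.0, 0.0]
wrist_force: [0.2, 0.8, -0.4]
finger_gap: 0.0164
grip_force: 78.5
```

Request:
jog_arm(moves=[{"slide": [0,0,0.5],"angular": [0,0,0],"fingers": 1},{"slide": [0,0,1],"angular": [0,0,0],"fingers": 1}])

```text
clock: 8.67
tcp_pos: [0.4502, -0.0808, 0.1848]
orientation: [0.0, 0.0, 1.0, 0.0]
wrist_force: [-0.2, -1.0, -1.1]
finger_gap: 0.0162
grip_force: 78.5
```

Request:
jog_arm(moves=[{"slide": [0,0,0.5],"angular": [0,0,0],"fingers": 1},{"slide": [0,0,1],"angular": [0,0,0],"fingers": 1}])

```text
clock: 8.83
tcp_pos: [0.4504, -0.0808, 0.1841]
orientation: [0.0, 0.0, 1.0, 0.0]
wrist_force: [-1.2, 1.1, 2.7]
finger_gap: 0.0161
grip_force: 78.5
```

Request:
jog_arm(moves=[{"slide": [0,0,0.5],"angular": [0,0,0],"fingers": 1},{"slide": [0,0,1],"angular": [0,0,0],"fingers": 1}])

```text
clock: 9.0
tcp_pos: [0.4503, -0.0806, 0.1833]
orientation: [0.0, 0.0, 1.0, 0.0]
wrist_force: [-1.3, 1.9, 4.3]
finger_gap: 0.0163
grip_force: 78.7
```

The rod bears on the plug. I'll push gently.

Request:
jog_arm(moves=[{"slide": [0,0,0.5],"angular": [0,0,0],"fingers": 1},{"slide": [0,0,1],"angular": [0,0,0],"fingers": 1}])

```text
clock: 9.17
tcp_pos: [0.4499, -0.0804, 0.1822]
orientation: [-0.0, 0.0, 1.0, 0.0]
wrist_force: [-1.8, 2.1, 7.1]
finger_gap: 0.0161
grip_force: 79.0
```

Request:
jog_arm(moves=[{"slide": [0,0,0.5],"angular": [0,0,0],"fingers": 1},{"slide": [0,0,1],"angular": [0,0,0],"fingers": 1}])

```text
clock: 9.33
tcp_pos: [0.4501, -0.0806, 0.1814]
orientation: [0.0, 0.0, 1.0, 0.0]
wrist_force: [-0.9, 1.5, 5.2]
finger_gap: 0.0162
grip_force: 79.0
```

Request:
jog_arm(moves=[{"slide": [0,0,0.5],"angular": [0,0,0],"fingers": 1},{"slide": [0,0,1],"angular": [0,0,0],"fingers": 1}])

```text
clock: 9.5
tcp_pos: [0.4503, -0.0807, 0.1801]
orientation: [0.0, 0.0, 1.0, 0.0]
wrist_force: [-2.2, 1.5, 4.2]
finger_gap: 0.0165
grip_force: 79.0
```

Request:
jog_arm(moves=[{"slide": [0,0,0.5],"angular": [0,0,0],"fingers": 1},{"slide": [0,0,1],"angular": [0,0,0],"fingers": 1},{"slide": [0,0,1.5],"angular": [0,0,0],"fingers": 1},{"slide": [0,0,2],"angular": [0,0,0],"fingers": 1}])

```text
clock: 9.83
tcp_pos: [0.4499, -0.0807, 0.1778]
orientation: [-0.0, 0.0, 1.0, 0.0]
wrist_force: [-2.5, 1.1, 5.8]
finger_gap: 0.0164
grip_force: 79.0
```

Request:
jog_arm(moves=[{"slide": [0,0,0.5],"angular": [0,0,0],"fingers": 1},{"slide": [0,0,1],"angular": [0,0,0],"fingers": 1},{"slide": [0,0,1.5],"angular": [0,0,0],"fingers": 1},{"slide": [0,0,2],"angular": [0,0,0],"fingers": 1}])

```text
clock: 10.17
tcp_pos: [0.4498, -0.0804, 0.1759]
orientation: [-0.0, 0.0, 1.0, 0.0]
wrist_force: [-2.2, 2.1, 6.2]
finger_gap: 0.0162
grip_force: 79.2
```

Request:
jog_arm(moves=[{"slide": [0,0,0.5],"angular": [0,0,0],"fingers": 1},{"slide": [0,0,1],"angular": [0,0,0],"fingers": 1},{"slide": [0,0,1.5],"angular": [0,0,0],"fingers": 1},{"slide": [0,0,2],"angular": [0,0,0],"fingers": 1}])

```text
clock: 10.5
tcp_pos: [0.45, -0.0807, 0.1737]
orientation: [-0.0, 0.0, 1.0, 0.0]
wrist_force: [-1.0, 1.6, 5.0]
finger_gap: 0.0163
grip_force: 79.2
```

Request:
jog_arm(moves=[{"slide": [0,0,0.7],"angular": [0,0,0],"fingers": 1},{"slide": [0,0,1.4],"angular": [0,0,0],"fingers": 1},{"slide": [0,0,2.1],"angular": [0,0,0],"fingers": 1},{"slide": [0,0,2.8],"angular": [0,0,0],"fingers": 1},{"slide": [0,0,3.5],"angular": [0,0,0],"fingers": 1},{"slide": [0,0,4],"angular": [0,0,0],"fingers": 1}])

```text
clock: 11.0
tcp_pos: [0.4504, -0.0809, 0.1698]
orientation: [0.0, 0.0, 1.0, -0.0]
wrist_force: [-0.8, 0.9, 3.9]
finger_gap: 0.0166
grip_force: 79.2
```

Request:
jog_arm(moves=[{"slide": [0,0,0.5],"angular": [0,0,0],"fingers": 1},{"slide": [0,0,1],"angular": [0,0,0],"fingers": 1},{"slide": [0,0,1.5],"angular": [0,0,0],"fingers": 1},{"slide": [0,0,2],"angular": [0,0,0],"fingers": 1}])

```text
clock: 11.33
tcp_pos: [0.4503, -0.0809, 0.1678]
orientation: [0.0, 0.0, 1.0, -0.0]
wrist_force: [-0.4, 0.2, 3.7]
finger_gap: 0.0159
grip_force: 79.1
```

Request:
jog_arm(moves=[{"slide": [0,0,0.5],"angular": [0,0,0],"fingers": 1},{"slide": [0,0,1],"angular": [0,0,0],"fingers": 1},{"slide": [0,0,1.5],"angular": [0,0,0],"fingers": 1},{"slide": [0,0,2],"angular": [0,0,0],"fingers": 1}])

```text
clock: 11.67
tcp_pos: [0.4503, -0.0809, 0.1658]
orientation: [0.0, 0.0, 1.0, -0.0]
wrist_force: [-1.3, -0.5, 3.5]
finger_gap: 0.0162
grip_force: 79.0
```

Request:
jog_arm(moves=[{"slide": [0,0,0.8],"angular": [0,0,0],"fingers": 1},{"slide": [0,0,1.6],"angular": [0,0,0],"fingers": 1},{"slide": [0,0,2.4],"angular": [0,0,0],"fingers": 1},{"slide": [0,0,3.2],"angular": [0,0,0],"fingers": 1},{"slide": [0,0,4],"angular": [0,0,0],"fingers": 1}])

```text
clock: 12.08
tcp_pos: [0.4499, -0.0807, 0.1612]
orientation: [-0.0, 0.0, 1.0, 0.0]
wrist_force: [-0.7, 0.3, -1.5]
finger_gap: 0.0165
grip_force: 78.7
```

Request:
jog_arm(moves=[{"slide": [0,0,0.8],"angular": [0,0,0],"fingers": 1},{"slide": [0,0,1.6],"angular": [0,0,0],"fingers": 1},{"slide": [0,0,2.4],"angular": [0,0,0],"fingers": 1},{"slide": [0,0,3.2],"angular": [0,0,0],"fingers": 1},{"slide": [0,0,4],"angular": [0,0,0],"fingers": 1}])

```text
clock: 12.5
tcp_pos: [0.4502, -0.0808, 0.1577]
orientation: [-0.0, 0.0, 1.0, 0.0]
wrist_force: [-0.3, -0.3, -0.9]
finger_gap: 0.0162
grip_force: 78.7
```

Request:
jog_arm(moves=[{"slide": [0,0,0.8],"angular": [0,0,0],"fingers": 1},{"slide": [0,0,1.6],"angular": [0,0,0],"fingers": 1},{"slide": [0,0,2.4],"angular": [0,0,0],"fingers": 1},{"slide": [0,0,3.2],"angular": [0,0,0],"fingers": 1},{"slide": [0,0,4],"angular": [0,0,0],"fingers": 1}])

```text
clock: 12.92
tcp_pos: [0.4502, -0.0808, 0.1538]
orientation: [0.0, 0.0, 1.0, 0.0]
wrist_force: [0.4, -0.2, -1.6]
finger_gap: 0.0166
grip_force: 78.7
```

Run:
```python
from h import *
p,s=snap("scene","s7.png");print(s["clock"],s["tcp_pos"],s["wrist_force"].round(1))
for t in ["plug_center","plug"]: print(t,[(np.round(d["point"],1).tolist(),round(d["p"],2)) for d in tip_of(t,p)[:3]])
cv2.imwrite("pics/s7c.png",cv2.resize(p["color"][180:300,310:440,::-1],(650,600),interpolation=cv2.INTER_CUBIC))
```

```text
12.9167 [ 0.45024869 -0.0807873   0.15376013] [ 0.4 -0.2 -1.6]
plug_center []
plug []
```

View pics/s7c.png

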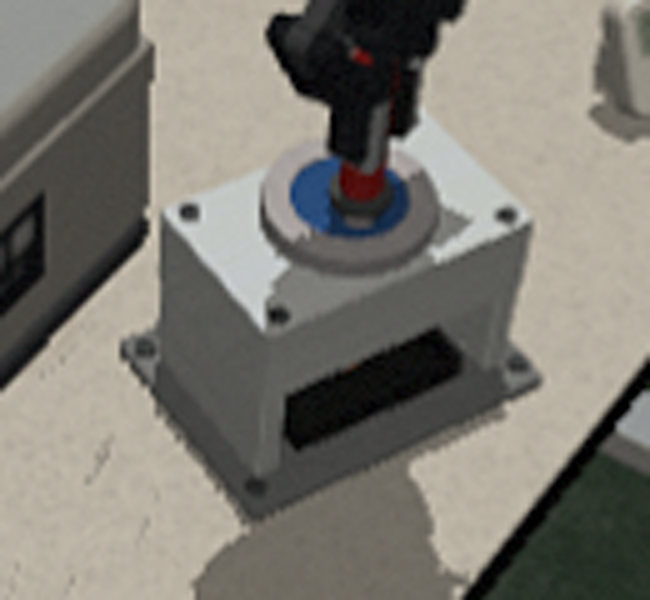

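The force vanished at about 39 mm of depth, and a sliver of orange shows in the tray opening at crop (352,365), so the plug has dropped. I'll draw the rod out.

Request:
jog_arm(moves=[{"slide": [0,0,-10],"angular": [0,0,0],"fingers": 1},{"slide": [0,0,-25],"angular": [0,0,0],"fingers": 1},{"slide": [0,0,-40],"angular": [0,0,0],"fingers": 1},{"slide": [0,0,-55],"angular": [0,0,0],"fingers": 1},{"slide": [0,0,-72],"angular": [0,0,0],"fingers": 1},{"slide": [0,0,-86],"angular": [0,0,0],"fingers": 1},{"slide": [0,0,-86],"angular": [0,0,0],"fingers": 1}])

```text
clock: 13.65
tcp_pos: [0.4519, -0.0814, 0.2434]
orientation: [0.003, 0.0, 1.0, -0.001]
wrist_force: [0.1, 0.0, -1.1]
finger_gap: 0.0159
grip_force: 78.6
```

Run:
```python
from h import *
p,s=snap("wrist","w8.png");T=Tst(s);print(s["clock"],s["tcp_pos"],s["finger_gap"],s["wrist_force"].round(1))
for t in ["plug_center","guide_mid","rod_tip"]: print(t,[(np.round(d["point"],1).tolist(),round(d["p"],2)) for d in tip_of(t,p)[:3]])
a=p["color"].astype(int);m=(a[:,:,0]>90)&(a[:,:,1]>40)&(a[:,:,2]<40)&(a[:,:,0]>1.5*a[:,:,1]);m[:190]=0;m[260:]=0;m[:,:280]=0;m[:,360:]=0
y,x=np.nonzero(m);print("orange",m.sum(),x.mean() if m.sum() else 0,y.mean() if m.sum() else 0)
for z in (.038,.066,.089): print(z,proj(p,s,(.4576,-.085,z)))
# slide to above socket (home TCP .4593,.1743)
print((T[:3,:3].T@(np.array([.4598,.1745,s["tcp_pos"][2]])-T[:3,3])*1000).round(1))
```

```text
13.65 [ 0.45185269 -0.08137845  0.24342093] 0.01594285755498121 [ 0.1  0.  -1.1]
plug_center [([314.9, 207.4], 0.78)]
guide_mid [([316.3, 230.8], 0.86)]
rod_tip [([320.4, 244.5], 0.57), ([320.4, 342.6], 0.56)]
orange 229 319.9344978165939 217.35371179039302
0.038 [316.2 206.8]
0.066 [315.7 216.3]
0.089 [315.3 225.3]
[ -7.9 255.9  -0.4]
```

The plug's centre at (315,207) matches its lying in the tray. I'll go back to the holder.

Request:
jog_arm(moves=[{"slide": [-2,40,0],"angular": [0,0,0],"fingers": 1},{"slide": [-4,80,0],"angular": [0,0,0],"fingers": 1},{"slide": [-6,120,0],"angular": [0,0,0],"fingers": 1},{"slide": [-8,160,0],"angular": [0,0,0],"fingers": 1},{"slide": [-9,200,0],"angular": [0,0,0],"fingers": 1},{"slide": [-9,235,0],"angular": [0,0,0],"fingers": 1},{"slide": [-9,250,10],"angular": [0,0,0],"fingers": 1},{"slide": [-9,255,35],"angular": [0,0,0],"fingers": 1},{"slide": [-9,255,55],"angular": [0,0,0],"fingers": 1},{"slide": [-9,255,60],"angular": [0,0,0],"fingers": 1}])

```text
clock: 14.68
tcp_pos: [0.4563, 0.1744, 0.1756]
orientation: [-0.004, -0.001, 1.0, -0.001]
wrist_force: [-1.4, 0.3, -1.2]
finger_gap: 0.0163
grip_force: 78.6
```

Request:
jog_arm(moves=[{"slide": [0,0,3],"angular": [0,0,0],"fingers": 1},{"slide": [0,0,3],"angular": [0,0,0],"fingers": 1},{"slide": [0,0,3],"angular": [0,0,0],"fingers": 1}])

```text
clock: 14.93
tcp_pos: [0.4598, 0.1739, 0.1775]
orientation: [0.0, 0.0, 1.0, 0.0]
wrist_force: [0.8, 0.2, -1.0]
finger_gap: 0.0161
grip_force: 78.6
```

Run:
```python
from h import *
p,s=snap("wrist","w9.png");print(s["clock"],s["tcp_pos"],s["wrist_force"].round(1))
cv2.imwrite("pics/w9c.png",cv2.resize(p["color"][140:340,220:420,::-1],(600,600),interpolation=cv2.INTER_CUBIC))
print(tip_of("socket",p)[:2],proj(p,s,(.4598,.1745,.066)),proj(p,s,s["tcp_pos"]-[0,0,.097]))
```

```text
14.9333 [0.45978542 0.17392611 0.17753225] [ 0.8  0.2 -1. ]
[{'point': [319.9, 239.5], 'p': 0.72}] [320.8 238.1] [319.9 246.2]
```

View pics/w9c.png

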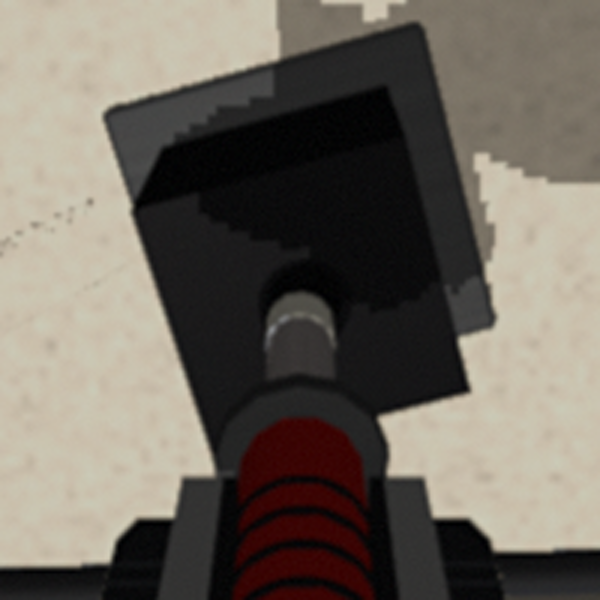

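The nose hangs above the socket's mouth. The hole centre is at about crop (303,297), aligned within about 1 mm.

Request:
jog_arm(moves=[{"slide": [0,0.5,6],"angular": [0,0,0],"fingers": 1},{"slide": [0,0.5,12],"angular": [0,0,0],"fingers": 1},{"slide": [0,0.5,14],"angular": [0,0,0],"fingers": 1},{"slide": [0,0.5,16],"angular": [0,0,0],"fingers": 1},{"slide": [0,0.5,18],"angular": [0,0,0],"fingers": 1},{"slide": [0,0.5,20],"angular": [0,0,0],"fingers": 1}])

```text
clock: 15.53
tcp_pos: [0.4596, 0.1748, 0.1568]
orientation: [0.0, 0.0, 1.0, 0.0]
wrist_force: [0.6, -0.4, -0.7]
finger_gap: 0.0161
grip_force: 78.6
```

Request:
jog_arm(moves=[{"slide": [0,0,4],"angular": [0,0,0],"fingers": 1},{"slide": [0,0,8],"angular": [0,0,0],"fingers": 1}])

```text
clock: 15.7
tcp_pos: [0.4595, 0.1748, 0.1486]
orientation: [0.0, 0.0, 1.0, 0.0]
wrist_force: [0.5, -0.6, -0.6]
finger_gap: 0.0162
grip_force: 78.6
```

In the hole without contact force; lower on to just above home.

Request:
jog_arm(moves=[{"slide": [0,0,8],"angular": [0,0,0],"fingers": 1},{"slide": [0,0,16],"angular": [0,0,0],"fingers": 1},{"slide": [0,0,24],"angular": [0,0,0],"fingers": 1},{"slide": [0,0,32],"angular": [0,0,0],"fingers": 1},{"slide": [0,0,37],"angular": [0,0,0],"fingers": 1},{"slide": [0,0,38],"angular": [0,0,0],"fingers": 1},{"slide": [0,0,38],"angular": [0,0,0],"fingers": 1}])

```text
clock: 16.28
tcp_pos: [0.4593, 0.1747, 0.1103]
orientation: [-0.0, 0.0, 1.0, -0.0]
wrist_force: [2.8, 0.6, -3.3]
finger_gap: 0.0164
grip_force: 78.6
```

Request:
jog_arm(moves=[{"slide": [0,0,1],"angular": [0,0,0],"fingers": 1},{"slide": [0,0,2],"angular": [0,0,0],"fingers": 1},{"slide": [0,0,2],"angular": [0,0,0],"fingers": 1}])

```text
clock: 16.53
tcp_pos: [0.4594, 0.1748, 0.109]
orientation: [0.0, 0.0, 1.0, 0.0]
wrist_force: [1.5, 0.8, -1.1]
finger_gap: 0.0162
grip_force: 78.6
```

Request:
jog_arm(moves=[{"slide": [0,0,1],"angular": [0,0,0],"fingers": 1},{"slide": [0,0,2],"angular": [0,0,0],"fingers": 1},{"slide": [0,0,2],"angular": [0,0,0],"fingers": 1}])

```text
clock: 16.78
tcp_pos: [0.4594, 0.1747, 0.1072]
orientation: [0.0, 0.0, 1.0, 0.0]
wrist_force: [1.9, -0.3, 1.6]
finger_gap: 0.0161
grip_force: 79.4
```

Request:
jog_arm(moves=[{"slide": [0,0,0.5],"angular": [0,0,0],"fingers": 1},{"slide": [0,0,1],"angular": [0,0,0],"fingers": 1},{"slide": [0,0,1],"angular": [0,0,0],"fingers": 1}])

```text
clock: 17.03
tcp_pos: [0.4595, 0.1748, 0.1071]
orientation: [0.001, 0.0, 1.0, 0.0]
wrist_force: [-1.7, -1.3, 9.8]
finger_gap: 0.0162
grip_force: 79.6
```

The collar is seated on the block. I'll ease off, open and retreat upward.

Request:
jog_arm(moves=[{"slide": [0,0,-1],"angular": [0,0,0],"fingers": 1},{"slide": [0,0,-1],"angular": [0,0,0],"fingers": 0.6},{"slide": [0,0,-1],"angular": [0,0,0],"fingers": 0.4},{"slide": [0,0,-1],"angular": [0,0,0],"fingers": 0.4},{"slide": [0,0,-1],"angular": [0,0,0],"fingers": 0.4},{"slide": [0,0,-25],"angular": [0,0,0],"fingers": 0.4},{"slide": [0,0,-55],"angular": [0,0,0],"fingers": 0.4},{"slide": [0,0,-95],"angular": [0,0,0],"fingers": 0.4},{"slide": [0,0,-130],"angular": [0,0,0],"fingers": 0.4},{"slide": [0,0,-130],"angular": [0,0,0],"fingers": 0.4}])

```text
clock: 17.87
tcp_pos: [0.4624, 0.1754, 0.2427]
orientation: [0.005, 0.0, 1.0, 0.001]
wrist_force: [0.3, 0.6, -0.5]
finger_gap: 0.0514
grip_force: 0.0
```

Run:
```python
from h import *
p,s=snap("wrist","w10.png");print(s["clock"],s["tcp_pos"],s["finger_gap"],s["wrist_force"].round(1))
q=read_camera("scene")
for t in ["rod_grip","socket"]: print([(np.round(d["point"],1).tolist(),round(d["p"],2)) for d in tip_of(t,q)[:3]])
cv2.imwrite("pics/f.png",np.hstack([cv2.resize(p["color"][140:340,220:420,::-1],(400,400)),cv2.resize(q["color"][200:380,230:410,::-1],(400,400),interpolation=cv2.INTER_CUBIC)]))
```

```text
17.8667 [0.4623653  0.17543708 0.24273445] 0.05136110165529537 [ 0.3  0.6 -0.5]
[([221.9, 345.0], 0.97), ([296.2, 304.8], 0.71), ([264.2, 354.9], 0.61)]
[([297.2, 316.6], 0.79)]
```

View pics/f.png

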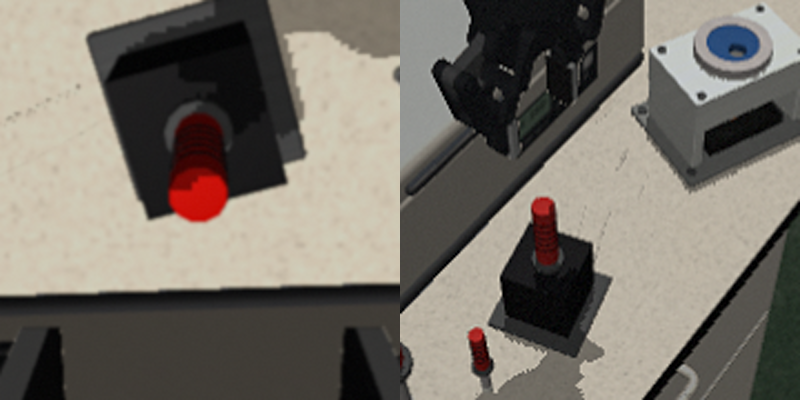

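The rod stands upright and home in its holder at crop (545,260), and the gripper is clear of it. The bore is now empty at (738,50).

```bash
python3 -c "
from workcell import *
print(hand_in())"
```

```text
the job is handed in; nothing more can be done
None
```

The rod drove the plug out into the catch tray and is back upright and fully home in its holder. The highest wrist force I read while pushing was about 8 N, well under the 30 N limit. The job is handed in at about 18 s on the robot's clock; no verdict came back.

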